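Catch tray under a cap of unknown thread hand

TASK

Slide the red tray along the counter, without lifting it, so that it sits inside the yellow outline. Then take the orange ribbed cap off its gas cartridge: nobody knows whether it is left- or right-handed, so try one way and, if it comes up against a stop, the other; give it about a quarter turn the way it loosens and lift it straight up off the neck. Finish while still holding the cap in the gripper, mouth down and still, in the air well clear above the middle of the tray; do not put it down or let go, and leave the other things on the counter alone.

Things in the scene. Friction and masses are not known exactly. Their poses are not given: they have to be found in the camera images.
- tray: Loose open tray of red plastic, about 0.25 kg, outside 110 (its x) x 90 (its y) x 30 mm high, walls and floor 4 mm thick; origin at the centre of its underside. It stands flat on the counter.
- mark: Yellow rectangular outline painted flat on the counter (lines 10 mm wide, inside opening 146 x 126 mm, long side along its x), where the tray belongs; origin at its centre on the counter. The tray starts 110 to 160 mm from it, on its +y side.
- stand: Fixed wooden block 100 (x) x 250 (y) x 30 mm high with two upright blue gas cartridges of 64 mm diameter, shoulders 115 mm above the counter, which cannot turn; origin at the centre of its underside. The cartridge at its y = +70 mm carries the orange cap; the one at y = -70 mm has a fixed grey cover, 47 mm in diameter, top 165 mm above the counter, which stays.
- neck (a point): Point on the shoulder under the orange cap (115 mm up), on its turning axis. Seen from above, the cap frees in ONE direction only, clockwise or anticlockwise, varying and not visible. Wrong way: hard stop after about 5 degrees, still locked. Right way: turns freely without rising; free to lift from 55 to 95 degrees from its start (aim at 75 to 80), blocked past 100.
- cap: Loose hollow ribbed orange plastic cap, mouth down, 47 mm outside diameter, 50 mm high, about 60 g, white stripe on its flat top along its x; origin at the centre of its underside, z up. It starts locked on the cartridge by two inside lugs, its underside 115 mm above the counter. Once turned loose it lifts straight up and is clear of the neck after 35 mm.
- spray_can: Bystander: loose standing spray can, 66 mm in diameter, 190 mm high; origin at the centre of its underside. Leave alone.
- carton: Bystander: loose closed carton 60 x 90 x 50 mm high; origin at the centre of its underside. Leave alone.
- brush: Bystander: loose brush lying on the counter, 200 mm long along its x; origin at the middle of its length. Leave alone.
Things that resemble listed ones, but are neither listed nor needed, are in the scene too. Of the things shaped like the tray, the red one is meant.

How it is judged:
On the way, in this order (a step that is already met when the one before it is completed fails the run):
1. the tray has been slid inside the yellow outline (centres within 25 mm) and lies still (horizontal distance between tray and mark below 0.025 m and linear speed of tray below 0.02 m/s), for 0.2 s.
2. the cap, still down on its neck, has been turned loose (by more than 43 degrees) (angle between the x axis of cap and the x axis of stand, either way round above 0.75 rad and z of cap in the frame of stand below 0.14 m and horizontal distance between cap and stand below 0.09 m), for 0.05 s.
3. the cap is lifted clear of the neck in the gripper (z of cap in the frame of stand above 0.15 m and contact force between the fingers and cap above 1 N), for 0.2 s.
At the end, for the whole second after the job is handed in: Tray flat and still, its centre within 25 mm of the outline's; the cap gripped and still, mouth down (tilt under 20 degrees), underside over 70 mm above the counter, its centre within 40 mm of the tray's seen from above, touching neither tray nor stand (all of step 1 and height (world z) of tray below 0.01 m and horizontal distance between cap and tray below 0.04 m and height (world z) of cap above 0.07 m and angle between cap's own z axis and vertical below 0.35 rad and linear speed of cap below 0.03 m/s and contact force between the fingers and cap above 1 N and contact force between cap and tray below 0.1 N and contact force between cap and stand below 0.1 N); the arm keeps its last pose, push and grip.
It fails at once if the tray is lifted off the counter or tipped (height (world z) of tray above 0.015 m or angle between tray's own z axis and vertical above 0.25 rad).
It fails at once if the spray can, carton or brush is moved by more than 30 mm (distance of any of spray_can, carton, brush from where it was at the start of the episode above 0.03 m).
It also fails if it takes over 61 s, if anything falls off the work surface, if the arm or the gripper's body presses on something with over 40 N, if the wrist force passes 120 N, or if a joint passes its speed limit or range.

ROBOT

A 7-joint arm with a two-finger parallel gripper is mounted at the origin on the work surface. World frame = base frame: x ahead of the robot, y to its left, z up, the work surface at z = 0. Lengths are in m, angles in rad, forces in N, time in s.
With the tool pointing down it reaches from about 0.35 to 0.775 m from the base axis. Payload 3.1 kg.
Tool frame: the origin (TCP) lies at the very end of the fingers, on their centre line; the grasp point (between the pads) lies 19 mm behind it (robot.grasp_offset is the distance from the TCP to the grasp point, in m); z points along the fingers, y is the line along which they close (so a half turn about z gives the same grasp; the last joint's range is limited). The gripper opens to 85 mm and grips with 20 to 120 N. Pads are 22 mm wide; open, the fingers measure 114 mm over their backs; the gripper's body (76 mm by 85 mm) begins 54 mm behind the grasp point. The pads swing forward as they close: fully open they stand 13 mm farther back than shut.
Start: joints at [1.275, 0.311, 0.014, 1.512, -0.004, 1.319, -0.027], TCP at [0.138, -0.532, 0.231] pointing down, gripper open.
Joint ranges: [-2.7, 2.7], [-0.3, 1.91], [-1.27, 1.3], [0.12, 2.57], [-1.44, 4.58], [0.2, 2.03], [-3.05, 3.05]. Speed limits (rad/s): [2.79, 2.79, 3.14, 3.14, 3.14, 3.14, 3.14].

INTERFACE

Orientations are given as [roll, pitch, yaw] about the fixed x, y, z axes, in that order (R = Rz(yaw) Ry(pitch) Rx(roll)).
In Python, from station import robot, camera, job gives the robot as it stands.
- The arm moves only by the shell command python3 -m inch 'ROWS' [OPENING] [FORCE]. ROWS is JSON, a list of rows, each a list of 2 entries, a list of its own where there are three numbers: the shift along the tool's x, y, z in mm, then the turn, a rotation vector about the tool's x, y, z in rad. In form: [[[dx, dy, dz], [wx, wy, wz]], ...]. A call has 1 to 12 rows; each row is the pose to reach, as a shift and turn from the pose commanded when the call began, along the tool's axes at that moment; what a row does not reach only later rows make up. A row lasts 1/8 s, in which the tool goes at most 62.5 mm and 10.7 degrees, less where a joint would pass 70% of its speed; a pose out of reach is approached as far as the arm can. A call with a gripper value outside its range is refused whole. OPENING is the finger opening in mm, from 0 to 85.4, set as the call begins (- or left out, the last holds). The fingers move at their own pace and stop on an object; FORCE is the grip in N (left out, the last holds). Time passes only in rows, so rows that repeat a pose let the fingers close. It gives the time, the measured TCP pose, the force, the opening and the grip force at its end, in the units of the state.
- robot.sense(): the state, without advancing time (a new reading comes with each control period).
- camera(name): name is "scene" or "side" or "wrist"; returns a dict with "frame" (384x512x3 uint8, red, green, blue), "depth" (384x512 float32, m along the optical axis (not along the pixel's ray), 0 where there is no reading), "intrinsics" (3x3 intrinsics, pixels), "T" (4x4, takes a point from camera to world coordinates); the wrist camera has in their place "tool_from_camera" (4x4, takes a point from camera to tool coordinates, whose origin is the TCP and whose axes are the flange's). Camera axes: x right, y down, z forward; pixel columns grow to the right and rows downward; lengths in m; the calibration is good to about 2 mm. A picture is of the moment at which its call begins: read the wrist's pose just before it.
- job.job_done(): hands the job in; it is judged then, once.
The state is a dict: "time": time; "joint_pos": joint angles; "dq": joint speeds; "joint_efforts": joint torques, N m; "position": TCP position; "tool_rot": TCP orientation; "wrist_force": force on the tool from outside, world axes, zero at the start; "ft_torque": the same for the moment, N m; "width": opening from 0.0 (shut) to 1.0 (fully open); "finger_force": force on a finger pad.
Only numpy, scipy, OpenCV 4.12 (cv2) and the standard library are available. Lean on these libraries where they do the work, as an engineer would, in place of code of your own. Each camera call takes 0.05 s, during which the arm holds its last target. There are 200 camera calls.

## Working session

There is one attempt and no reset: what is moved stays moved. The work goes in short steps, Python scripts to look and compute and a shell command to move; the robot and the scene stay as the last step left them, time stands still between calls to the robot, and variables do not carry over. Pictures are saved under pics/ and viewed, at most 10 in all, crops included, and the job is handed in when it is done.

```bash
mkdir -p pics; ls
cat > h.py <<'E'
import numpy as np, cv2
from station import robot, camera, job
from scipy.spatial.transform import Rotation as R
def world(c,s=None):
    if 'T' in c: T=c['T']
    else:
        T=np.eye(4);T[:3,:3]=R.from_euler('xyz',s['tool_rot']).as_matrix();T[:3,3]=s['position'];T=T@c['tool_from_camera']
    return T
def cloud(c,T):
    d=c['depth'];K=c['intrinsics'];v,u=np.indices(d.shape)
    P=np.stack([(u-K[0,2])/K[0,0]*d,(v-K[1,2])/K[1,1]*d,d],-1)
    return P@T[:3,:3].T+T[:3,3]
E
python3 - <<'E'
from h import *
s=robot.sense();print(s)
ims=[]
for n in ('scene','side'):
    c=camera(n);np.savez(n,**c);ims.append(c['frame']);print(n,c['T'].round(3).tolist())
    cv2.imwrite(f'pics/{n}.png',c['frame'][...,::-1])
E
```

```text
pics
{'time': 0.0, 'joint_pos': array([ 1.27529565,  0.31172979,  0.01400054,  1.51306511, -0.00440847,
        1.31918578, -0.02717224]), 'dq': array([-0.00016362,  0.00079021, -0.00132884,  0.00016189,  0.00021008,
       -0.00052197, -0.00071771]), 'joint_efforts': array([-6.35082943e-04, -3.79913771e+01,  1.45857506e-01, -2.30590439e+01,
        1.23030998e-02,  1.37533454e-02,  9.50908152e-07]), 'position': array([ 0.13792352, -0.53167284,  0.23021557]), 'tool_rot': array([-3.13923723e+00,  9.08839217e-05,  2.53895033e-01]), 'wrist_force': array([-0.52189535, -0.63772358, -0.4268178 ]), 'ft_torque': array([0.00103481, 0.00181595, 0.06523257]), 'finger_force': 0.0, 'width': 0.9945978943506308}
scene [[0.759, 0.447, -0.474, 1.124], [0.651, -0.495, 0.576, -0.655], [0.023, -0.745, -0.666, 0.9], [0.0, 0.0, 0.0, 1.0]]
side [[-0.819, -0.377, 0.433, 0.073], [-0.574, 0.555, -0.602, 0.685], [-0.014, -0.741, -0.671, 0.842], [0.0, 0.0, 0.0, 1.0]]
```

View pics/scene.png

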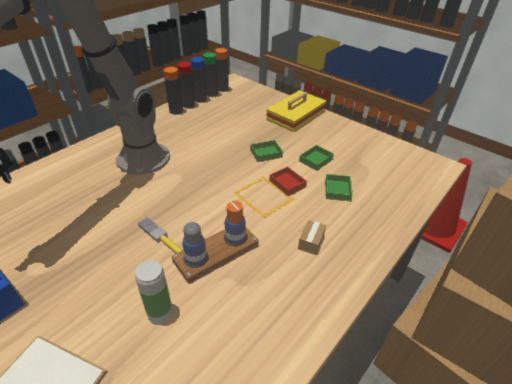

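View pics/side.png

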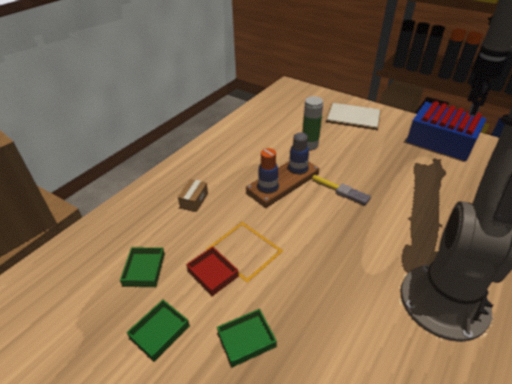

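The scene view has the red tray at (288,181), the outline at (264,196), the orange cap at (235,210) and the grey cover at (194,232). The side view has the tray at (213,271), the outline near (246,250) and the cap at (268,157). Next I compute their positions.

Run:
```python
from h import *
def rect(p):
    r=cv2.minAreaRect((p[:,:2]*1000).astype(np.float32));return np.round(r[0]),np.round(r[1]),round(r[2],1)
for n in ('scene','side'):
    c=dict(np.load(n+'.npz'));W=cloud(c,c['T']);h=cv2.cvtColor(c['frame'],cv2.COLOR_RGB2HSV).astype(int);H,S,V=h[...,0],h[...,1],h[...,2]
    roi=(W[...,0]>0.25)&(W[...,0]<.9)&(abs(W[...,1])<.6)&(W[...,2]>-.02)&(c['depth']>0)
    def comp(m):
        k,l,st,_=cv2.connectedComponentsWithStats((m&roi).astype(np.uint8))
        for i in range(1,k):
            if st[i,4]>40: yield l==i,st[i]
    for name,m in dict(red=((H<5)|(H>174))&(S>150),orange=(H>=5)&(H<12)&(S>190),yel=(H>=17)&(H<26)&(S>165)&(V>180),green=(H>45)&(H<80)&(S>100)).items():
        for q,st in comp(m):
            p=W[q];print(n,name,st,p.mean(0).round(3),'z',np.percentile(p[:,2],[2,98]).round(3),rect(p))
    # heights
    for lo,hi in((.158,.175),(.02,.035),(.04,.06),(.18,.2)):
        for q,st in comp((W[...,2]>lo)&(W[...,2]<hi)): p=W[q];print(n,lo,st,p.mean(0).round(3),rect(p))
```

```text
scene red [272 173  34  17 256] [0.524 0.268 0.007] z [-0.     0.031] (array([530., 260.]), array([ 90., 106.]), 78.1)
scene yel [236 190  57  27  92] [0.536 0.113 0.   ] z [-0.003  0.004] (array([506., 148.]), array([141., 162.]), 81.9)
scene yel [161 236  20  16  87] [ 0.447 -0.232  0.017] z [0.013 0.021] (array([ 446., -231.]), array([13., 89.]), 88.0)
scene green [252 145  30  12 229] [0.34  0.364 0.01 ] z [-0.     0.031] (array([347., 356.]), array([109.,  96.]), 58.4)
scene green [301 147  32  20 270] [0.521 0.467 0.011] z [-0.     0.031] (array([526., 457.]), array([122.,  91.]), 88.0)
scene green [326 175  26  21 363] [0.686 0.365 0.009] z [0.001 0.031] (array([689., 355.]), array([ 88., 115.]), 33.6)
scene 0.158 [227 201  16  12 164] [ 0.587 -0.09   0.164] (array([586., -88.]), array([43., 46.]), 41.0)
scene 0.158 [184 222  16  12 142] [ 0.556 -0.226  0.163] (array([ 554., -225.]), array([40., 40.]), 46.8)
scene 0.158 [136 273  29  18 136] [ 0.626 -0.411  0.166] (array([ 619., -409.]), array([65., 31.]), 60.4)
scene 0.02 [279 119  20   9  56] [0.298 0.573 0.029] (array([292.
[... 3179 characters left out ...]
 299  63  59 523] [0.521 0.461 0.027] (array([523., 460.]), array([110.,  92.]), 86.4)
side 0.02 [216 308  61  56 507] [0.341 0.36  0.028] (array([343., 359.]), array([111.,  92.]), 60.3)
side 0.04 [307 135  13   7  56] [ 0.578 -0.379  0.05 ] (array([ 576., -383.]), array([50., 15.]), 55.8)
side 0.04 [289 163  19   9  81] [ 0.538 -0.202  0.05 ] (array([ 538., -207.]), array([62., 28.]), 36.9)
side 0.04 [177 179  30  24 436] [0.754 0.081 0.049] (array([758.,  77.]), array([62., 94.]), 16.5)
side 0.04 [258 181  20  10  97] [ 0.569 -0.066  0.05 ] (array([570., -70.]), array([61., 28.]), 35.5)
side 0.18 [305  96  18  12 170] [ 0.597 -0.393  0.189] (array([ 599., -398.]), array([60., 60.]), 27.4)
```

```bash
cat > rel.py <<'E'
# usage: rel.py x y z yaw_deg [...groups] -> shift mm / turn from the present pose (tool down)
from h import *; import sys
s=robot.sense();M=R.from_euler('xyz',s['tool_rot']);a=np.array(sys.argv[1:],float).reshape(-1,4)
print(s['time'],s['position'].round(4),np.degrees(s['tool_rot']).round(2),'q',s['joint_pos'].round(2),'F',s['wrist_force'].round(1),s['width'],s['finger_force'])
for x,y,z,w in a:
    D=M.inv()*R.from_euler('xyz',[np.pi,0,np.radians(w)])
    print((M.inv().apply(np.array([x,y,z])-s['position'])*1000).round(1),D.as_rotvec().round(3))
E
python3 rel.py .45 -.15 .24 50 .5436 .334 .12 78
```

```text
0.1 [ 0.1379 -0.5317  0.2303] [-1.7988e+02  1.0000e-02  1.4540e+01] q [ 1.28  0.31  0.01  1.51 -0.    1.32 -0.03] F [0.1 0.1 0.4] 0.9971690645511707 0.0
[ 397.9 -291.2   -9.1] [-0.002 -0.001 -0.619]
[ 610.1 -735.9  111.8] [-2.000e-03 -1.000e-03 -1.108e+00]
```

```bash
python3 -m inch '[[[398,-291,-9],[0,0,-0.62]],[[398,-291,-9],[0,0,-0.62]],[[398,-291,-9],[0,0,-0.62]],[[398,-291,-9],[0,0,-0.62]],[[398,-291,-9],[0,0,-0.62]],[[398,-291,-9],[0,0,-0.62]],[[398,-291,-9],[0,0,-0.62]],[[398,-291,-9],[0,0,-0.62]],[[398,-291,-9],[0,0,-0.62]]]' 50; python3 rel.py .5436 .334 .12 78
```

```text
time: 1.23
position: [0.4527, -0.1448, 0.2402]
tool_rot: [-3.141, -0.003, 0.885]
wrist_force: [0.0, -0.6, -0.6]
width: 0.588
finger_force: 0.0
1.225 [ 0.4527 -0.1448  0.2402] [-179.94   -0.19   50.71] q [ 0.67  0.18 -0.46  1.68  0.08  1.3  -0.49] F [ 0.  -0.6 -0.6] 0.5881282711186353 0.0
[ 427.8 -232.8  121.9] [-0.    -0.004 -0.476]
```

```bash
python3 -m inch '[[[428,-233,122],[0,0,-0.48]],[[428,-233,122],[0,0,-0.48]],[[428,-233,122],[0,0,-0.48]],[[428,-233,122],[0,0,-0.48]],[[428,-233,122],[0,0,-0.48]],[[428,-233,122],[0,0,-0.48]],[[428,-233,122],[0,0,-0.48]],[[428,-233,122],[0,0,-0.48]],[[428,-233,122],[0,0,-0.48]],[[428,-233,122],[0,0,-0.48]]]'; python3 rel.py .5436 .334 .007 78
python3 - <<'E'
from h import *
s=robot.sense();c=camera('wrist');T=world(c,s);W=cloud(c,T)
h=cv2.cvtColor(c['frame'],cv2.COLOR_RGB2HSV).astype(int)
m=((h[...,0]<5)|(h[...,0]>174))&(h[...,1]>150)&(c['depth']>0)
if m.sum()>50: print(m.sum(),cv2.minAreaRect((W[m][:,:2]*1000).astype(np.float32)))
cv2.imwrite('pics/w1.png',c['frame'][...,::-1])
E
```

```text
time: 2.48
position: [0.5465, 0.3255, 0.1173]
tool_rot: [-3.141, 0.003, 1.353]
wrist_force: [-0.3, -0.1, -0.3]
width: 0.588
finger_force: 0.0
2.475 [0.5465 0.3255 0.1173] [-1.7997e+02  1.6000e-01  7.7550e+01] q [-0.18  0.65 -0.63  1.4   0.39  1.22 -1.06] F [-0.3 -0.1 -0.3] 0.5880980317415353 0.0
[  8.   -4.6 110.2] [-0.001  0.003 -0.008]
9028 ((537.026123046875, 279.76806640625), (128.77249145507812, 124.13893127441406), 78.31291198730469)
```

View pics/w1.png

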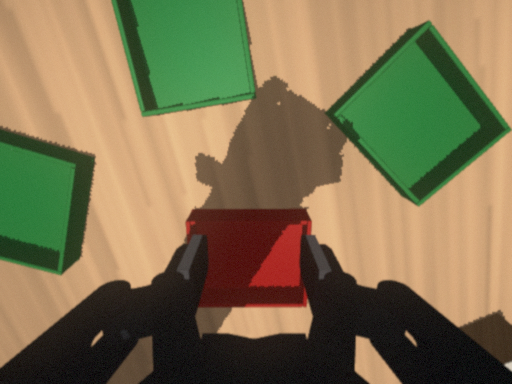

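The wrist view shows the red tray at about (250,258), centred between the fingers and just in front of them. The green trays are clear. I'm lowering behind the tray.

```bash
python3 -m inch '[[[10,-5,30],[0,0,-0.01]],[[10,-5,60],[0,0,-0.01]],[[10,-5,90],[0,0,-0.01]],[[10,-5,110],[0,0,-0.01]],[[10,-5,110],[0,0,-0.01]]]' 50; python3 rel.py .5436 .334 .007 78 .5164 .202 .007 78
```

```text
time: 3.15
position: [0.5435, 0.3352, 0.007]
tool_rot: [-3.14, 0.003, 1.362]
wrist_force: [-0.1, -0.5, -0.1]
width: 0.588
finger_force: 0.0
3.15 [0.5435 0.3352 0.007 ] [-179.92    0.19   78.02] q [-0.22  0.77 -0.58  1.49  0.46  1.03 -1.12] F [-0.1 -0.5 -0.1] 0.5876569143858567 0.0
[-1.1  0.4  0. ] [-0.001  0.003  0.   ]
[-135.9    1.2    0.5] [-0.001  0.003  0.   ]
```

Push about 100 mm first, then check.

```bash
python3 -m inch '[[[-10,0,0],[0,0,0]],[[-19,0,0],[0,0,0]],[[-28,0,0],[0,0,0]],[[-37,0,0],[0,0,0]],[[-46,0,0],[0,0,0]],[[-55,0,0],[0,0,0]],[[-64,0,0],[0,0,0]],[[-73,0,0],[0,0,0]],[[-82,0,0],[0,0,0]],[[-91,0,0],[0,0,0]],[[-100,0,0],[0,0,0]],[[-108,0,0],[0,0,0]]]'
cat > tr.py <<'E'
from h import *
for n in ('scene','side'):
    c=camera(n);W=cloud(c,c['T']);h=cv2.cvtColor(c['frame'],cv2.COLOR_RGB2HSV).astype(int)
    roi=(W[...,0]>.35)&(W[...,0]<.7)&(W[...,1]>0)&(W[...,1]<.35)&(c['depth']>0)
    m=((h[...,0]<5)|(h[...,0]>174))&(h[...,1]>150)&roi
    print(n,m.sum(),cv2.minAreaRect((W[m][:,:2]*1000).astype(np.float32)))
E
python3 tr.py; python3 rel.py
```

```text
time: 4.65
position: [0.5212, 0.2314, 0.0082]
tool_rot: [-3.141, 0.0, 1.364]
wrist_force: [0.7, 2.7, 0.9]
width: 0.584
finger_force: 1.2
scene 70 ((522.9734497070312, 171.646484375), (88.68067932128906, 82.8047103881836), 78.18595886230469)
side 433 ((504.7517395019531, 178.69561767578125), (96.47055053710938, 112.16255950927734), 80.68392944335938)
4.75 [0.521  0.2297 0.0078] [-179.96    0.18   78.05] q [-0.03  0.66 -0.6   1.7   0.45  0.93 -1.01] F [-0.   0.   0.2] 0.5874242373506298 0.0
```

```bash
python3 -m inch '[[[-8,0,0],[0,0,0]],[[-16,0,0],[0,0,0]],[[-22,0,0],[0,0,0]],[[-26,0,0],[0,0,0]],[[-28,0,0],[0,0,0]],[[-28,0,0],[0,0,0]]]';python3 -m inch '[[[10,0,0],[0,0,0]],[[25,0,-20],[0,0,0]],[[40,0,-80],[0,0,0]],[[40,0,-140],[0,0,0]],[[40,0,-200],[0,0,0]],[[40,0,-230],[0,0,0]]]' 75; python3 tr.py; python3 rel.py .54 .03 .27 85 .582 -.0865 .24 82
```

```text
time: 5.5
position: [0.5156, 0.2042, 0.0082]
tool_rot: [-3.141, 0.001, 1.364]
wrist_force: [-0.7, -0.4, -0.1]
width: 0.585
finger_force: 0.0
time: 6.25
position: [0.5248, 0.2462, 0.2427]
tool_rot: [3.137, -0.004, 1.365]
wrist_force: [-0.5, -0.0, -0.3]
width: 0.88
finger_force: 0.0
scene 213 ((506.7916564941406, 145.9334716796875), (90.14186096191406, 107.51934814453125), 77.40670013427734)
side 829 ((501.5519104003906, 150.7735595703125), (89.67591094970703, 110.28872680664062), 77.93742370605469)
6.35 [0.5257 0.2467 0.2432] [179.59  -0.36  78.21] q [ 0.01  0.45 -0.7   1.39  0.29  1.4  -0.9 ] F [-0.9 -0.  -1. ] 0.8777287038841873 0.0
[-209.    58.5  -27.7] [ 0.008 -0.006 -0.119]
[-314.7  123.2    2.1] [ 0.007 -0.006 -0.066]
```

```bash
python3 -m inch '[[[-315,123,-5],[0.007,-0.006,-0.07]],[[-315,123,-5],[0.007,-0.006,-0.07]],[[-315,123,-5],[0.007,-0.006,-0.07]],[[-315,123,-5],[0.007,-0.006,-0.07]],[[-315,123,-5],[0.007,-0.006,-0.07]],[[-315,123,-5],[0.007,-0.006,-0.07]],[[-315,123,-5],[0.007,-0.006,-0.07]],[[-315,123,-5],[0.007,-0.006,-0.07]]]' 75
python3 - <<'E'
from h import *
s=robot.sense();c=camera('wrist');W=cloud(c,world(c,s));cv2.imwrite('pics/w2.png',c['frame'][...,::-1])
h=cv2.cvtColor(c['frame'],cv2.COLOR_RGB2HSV).astype(int)
m=(W[...,2]>.158)&(W[...,2]<.172)&(c['depth']>0)
k,l,st,_=cv2.connectedComponentsWithStats(m.astype(np.uint8))
for i in range(1,k):
    if st[i,4]>150:
        p=W[l==i];print(st[i],p[:,2].mean().round(4),cv2.minEnclosingCircle((p[:,:2]*1000).astype(np.float32)))
w=m&(h[...,1]<70)&(h[...,2]>150);k,l,st,_=cv2.connectedComponentsWithStats(w.astype(np.uint8))
for i in range(1,k):
    if st[i,4]>40: print('stripe',st[i],cv2.minAreaRect((W[l==i][:,:2]*1000).astype(np.float32)))
E
python3 rel.py .582 -.0865 .125 82
```

```text
time: 7.35
position: [0.5792, -0.0868, 0.2426]
tool_rot: [-3.133, 0.004, 1.437]
wrist_force: [1.0, 1.8, -0.7]
width: 0.878
finger_force: 0.0
[ 232  170   57   57 2531] 0.1656 ((583.630615234375, -87.40086364746094), 23.792062759399414)
[223 313  45  26 822] 0.1627 ((552.1583251953125, -221.9958953857422), 22.11499786376953)
7.4 [ 0.5793 -0.0863  0.2429] [-179.53    0.23   82.41] q [ 0.54  0.46 -0.63  1.36  0.27  1.42 -0.22] F [ 0.1 -0.3  0.6] 0.878455018257199 0.0
[  0.7   3.7 117.9] [-0.008  0.004  0.007]
```

View pics/w2.png

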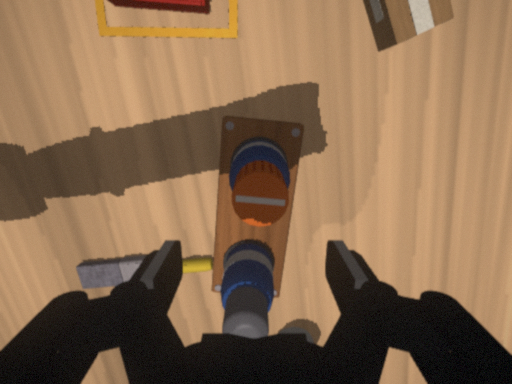

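The wrist view shows the cap at (260,200), its stripe across the stand, and the grey cover at (247,325). Depth puts the cap axis at (0.583,-0.087). I'm descending to grip it.

```bash
python3 -m inch '[[[0,5,40],[-0.008,0.004,0]],[[0,5,75],[-0.008,0.004,0]],[[0,5,105],[-0.008,0.004,0]],[[0,5,118],[-0.008,0.004,0]],[[0,5,118],[-0.008,0.004,0]]]' 75; python3 -m inch '[[[0,0,0],[0,0,0]],[[0,0,0],[0,0,0]],[[0,0,0],[0,0,0]],[[0,0,0],[0,0,0]],[[0,0,0],[0,0,0]]]' 35 60; python3 rel.py .583 -.087 .125 82
```

```text
time: 8.02
position: [0.5832, -0.0894, 0.1249]
tool_rot: [-3.141, 0.001, 1.436]
wrist_force: [0.6, 0.3, 0.4]
width: 0.882
finger_force: 0.0
time: 8.65
position: [0.5845, -0.0909, 0.1272]
tool_rot: [3.138, 0.002, 1.434]
wrist_force: [-1.5, 0.4, 5.7]
width: 0.537
finger_force: 61.5
8.65 [ 0.5845 -0.0909  0.1272] [1.798e+02 1.100e-01 8.214e+01] q [ 0.53  0.54 -0.6   1.53  0.32  1.17 -0.27] F [-1.5  0.4  5.7] 0.5366245017254442 61.53194113634527
[ 3.6 -2.   2.2] [0.003 0.002 0.002]
```

```bash
python3 -m inch '[[[0,0,0],[0,0,0]],[[3.5,-1,0],[0,0,0]],[[3.5,-1,0],[0,0,0]],[[3.5,-1,0],[0,0,0]]]' 62 60;python3 rel.py .583 -.087 .125 82; python3 -m inch '[[[0,0,0],[0,0,0]],[[0,0,0],[0,0,0]],[[0,0,0],[0,0,0]],[[0,0,0],[0,0,0]]]' 35 60; python3 rel.py .583 -.087 .125 82
```

```text
time: 9.15
position: [0.583, -0.0872, 0.125]
tool_rot: [3.141, 0.002, 1.434]
wrist_force: [0.3, -0.6, 0.4]
width: 0.728
finger_force: 0.0
9.15 [ 0.583  -0.0872  0.125 ] [1.7997e+02 1.0000e-01 8.2170e+01] q [ 0.53  0.54 -0.6   1.54  0.32  1.16 -0.27] F [ 0.3 -0.6  0.4] 0.7282038325164902 0.0
[0.2 0.  0. ] [0.001 0.002 0.003]
time: 9.65
position: [0.5834, -0.0874, 0.1255]
tool_rot: [3.14, 0.002, 1.434]
wrist_force: [0.8, 0.5, 1.3]
width: 0.535
finger_force: 61.3
9.65 [ 0.5834 -0.0874  0.1255] [1.799e+02 1.000e-01 8.215e+01] q [ 0.53  0.54 -0.6   1.54  0.32  1.16 -0.27] F [0.8 0.5 1.3] 0.5345988935598244 61.311912070959806
[ 0.3 -0.4  0.5] [0.002 0.002 0.003]
```

Well centred. Now test anticlockwise seen from above (negative turn about tool z) by about 12 degrees.

```bash
python3 -m inch '[[[0,0,0],[0,0,-0.05]],[[0,0,0],[0,0,-0.1]],[[0,0,0],[0,0,-0.15]],[[0,0,0],[0,0,-0.2]],[[0,0,0],[0,0,-0.2]]]'
python3 - <<'E'
from h import *
s=robot.sense();print(s['ft_torque'].round(2),np.degrees(s['tool_rot']).round(1),s['position'].round(4))
E
```

```text
time: 10.28
position: [0.5828, -0.087, 0.1254]
tool_rot: [-3.142, 0.002, 1.634]
wrist_force: [-1.0, 0.4, 3.0]
width: 0.537
finger_force: 61.5
[0.13 0.23 0.04] [-1.80e+02  1.00e-01  9.36e+01] [ 0.5828 -0.087   0.1254]
```

Torque is only 0.04 N m after 11 degrees, so anticlockwise is the loosening direction. Continue to about 78 degrees.

```bash
python3 -m inch '[[[0,0,0],[0,0,-0.11]],[[0,0,0],[0,0,-0.22]],[[0,0,0],[0,0,-0.33]],[[0,0,0],[0,0,-0.44]],[[0,0,0],[0,0,-0.55]],[[0,0,0],[0,0,-0.66]],[[0,0,0],[0,0,-0.77]],[[0,0,0],[0,0,-0.88]],[[0,0,0],[0,0,-0.99]],[[0,0,0],[0,0,-1.09]],[[0,0,0],[0,0,-1.16]],[[0,0,0],[0,0,-1.16]]]'
python3 - <<'E'
from h import *
s=robot.sense();print(s['ft_torque'].round(2),np.degrees(s['tool_rot']).round(1),s['position'].round(4),s['joint_pos'].round(2))
c=camera('scene');cv2.imwrite('pics/s2.png',cv2.resize(c['frame'][150:280,150:340,::-1],None,fx=4,fy=4))
E
```

```text
time: 11.78
position: [0.5834, -0.0877, 0.1254]
tool_rot: [-3.14, 0.002, 2.792]
wrist_force: [-0.3, -0.7, 1.6]
width: 0.535
finger_force: 61.5
[-0.02 -0.09 -0.04] [-1.799e+02  1.000e-01  1.600e+02] [ 0.5834 -0.0877  0.1254] [ 0.71  0.64 -0.91  1.53  0.52  1.23  0.94]
```

View pics/s2.png

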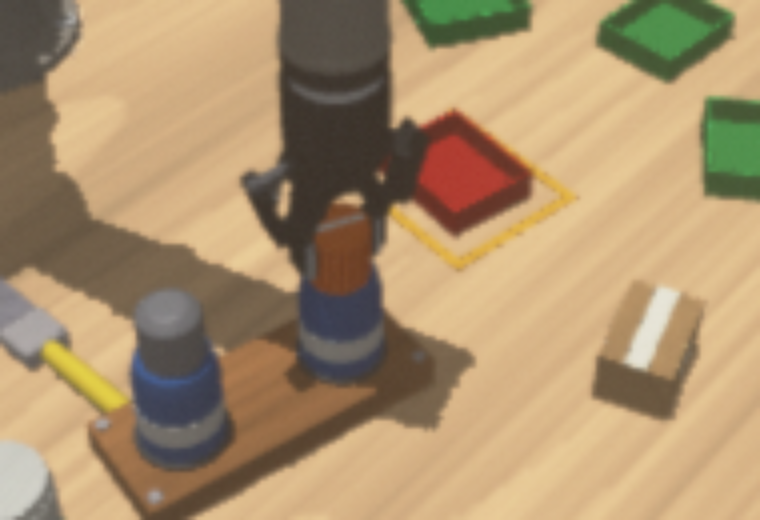

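The crop shows the cap still seated at (342,250) with its stripe turned, and the tray inside the outline at (455,175). I'm lifting straight up.

```bash
python3 -m inch '[[[0,0,-6],[0,0,0]],[[0,0,-14],[0,0,0]],[[0,0,-24],[0,0,0]],[[0,0,-36],[0,0,0]],[[0,0,-50],[0,0,0]],[[0,0,-70],[0,0,0]],[[0,0,-90],[0,0,0]],[[0,0,-100],[0,0,0]],[[0,0,-100],[0,0,0]]]'; python3 rel.py .504 .148 .21 160
```

```text
time: 12.95
position: [0.5835, -0.0869, 0.2262]
tool_rot: [-3.14, 0.003, 2.794]
wrist_force: [0.5, -0.2, -1.4]
width: 0.534
finger_force: 61.3
12.95 [ 0.5835 -0.0869  0.2262] [-1.7993e+02  1.6000e-01  1.6008e+02] q [ 0.72  0.56 -0.95  1.38  0.45  1.43  1.  ] F [ 0.5 -0.2 -1.4] 0.5337551131701562 61.3167705014348
[154.8 193.8  15.5] [-0.001  0.003  0.001]
```

```bash
python3 -m inch '[[[15,19,2],[0,0,0.1]],[[40,50,4],[0,0,0.2]],[[65,82,6],[0,0,0.3]],[[90,113,8],[0,0,0.4]],[[115,144,10],[0,0,0.5]],[[135,169,12],[0,0,0.6]],[[148,186,14],[0,0,0.7]],[[155,194,15],[0,0,0.75]],[[155,194,15],[0,0,0.8]],[[155,194,15],[0,0,0.8]],[[155,194,15],[0,0,0.8]],[[155,194,15],[0,0,0.8]]]'; python3 rel.py .504 .148 .21 114
python3 - <<'E'
from h import *
for n in ('scene','side'):
    c=camera(n);W=cloud(c,c['T']);h=cv2.cvtColor(c['frame'],cv2.COLOR_RGB2HSV).astype(int)
    roi=(W[...,0]>.35)&(W[...,0]<.7)&(W[...,1]>0)&(W[...,1]<.35)&(c['depth']>0)
    for nm,m in (('tray',((h[...,0]<5)|(h[...,0]>174))&(h[...,1]>150)&(W[...,2]<.05)),('cap',(h[...,0]<14)&(h[...,1]>150)&(W[...,2]>.1))):
        p=W[m&roi]
        if len(p)>20: print(n,nm,len(p),cv2.minAreaRect((p[:,:2]*1000).astype(np.float32)),np.percentile(p[:,2],[2,98]))
    cv2.imwrite(f'pics/e_{n}.png',c['frame'][...,::-1])
E
```

```text
time: 14.45
position: [0.5034, 0.1477, 0.2095]
tool_rot: [-3.141, 0.002, 1.994]
wrist_force: [0.2, -0.7, -1.1]
width: 0.533
finger_force: 61.3
14.45 [0.5034 0.1477 0.2095] [-1.7996e+02  1.0000e-01  1.1423e+02] q [ 0.32  0.39 -0.85  1.59  0.3   1.3  -0.16] F [ 0.2 -0.7 -1.1] 0.5334112299090047 61.26014121808112
[-0.   0.7 -0.5] [-0.001  0.002  0.004]
scene tray 35 ((500.49725341796875, 139.81072998046875), (55.054656982421875, 128.16619873046875), 52.62348937988281) [-0.00011575  0.03197944]
scene cap 177 ((510.4904479980469, 142.6507110595703), (42.71614456176758, 37.47275924682617), 78.58531951904297) [0.20610944 0.25004913]
side tray 349 ((502.0592346191406, 150.62193298339844), (88.47956848144531, 111.2408447265625), 78.03092193603516) [0.00179651 0.03144272]
side cap 371 ((502.12762451171875, 151.75830078125), (41.24098587036133, 45.00090026855469), 49.11177444458008) [0.20370823 0.25154878]
```

View pics/e_side.png

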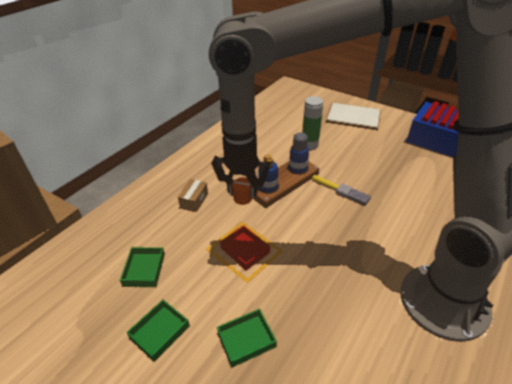

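The side view shows the tray centred in the outline at (243,247), and the cap held mouth down at (243,192), 0.2 m above it. The other things look undisturbed, so I'm handing in.

```bash
python3 -m inch '[[[0,0,0],[0,0,0]],[[0,0,0],[0,0,0]],[[0,0,0],[0,0,0]]]'; python3 -c "
from h import *
print(robot.sense()['dq'].round(4));print(job.job_done())"
```

```text
time: 14.92
position: [0.5034, 0.148, 0.2098]
tool_rot: [-3.141, 0.002, 1.994]
wrist_force: [0.6, -0.5, -0.2]
width: 0.534
finger_force: 61.3
[-0.0005  0.0015  0.0003 -0.0011 -0.001  -0.0003  0.0001]
the job is handed in; nothing more can be done
None
```

I slid the tray inside the yellow outline, turned the cap loose anticlockwise and lifted it off, and handed in after about 15 s with the cap held still about 0.2 m above the middle of the tray; the hand-in returned no verdict.

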